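# Gauge two insulators under the bridge

## Task

Of the two ribbed insulators, one standing on the gauge's bed and one on the wooden board, one is too tall for the bridge. Find out which: gently push the first by its foot along the bed under the bar and stop as soon as the bar catches it; if it is caught, try the other instead. Leave the one that clears pushed right through, fully home against the stop, and stand the other upright in the blue tray; never force the porcelain against bar or stop, set it down softly, and leave the tape, the screwdriver and the bobbin alone.

Things in the scene. Friction and masses are not known exactly. Their poses are not given: they have to be found in the camera images.
- insulator_a: loose white porcelain insulator, 0.45 to 0.7 kg, standing: round foot 96 mm across, 34 mm high (full-width ribs at heights 0-10 and 24-34 mm, 78 mm groove between), on it a plain round head 36 mm across up to the top. Nominal height 60 mm; exactly one of the two is over height (65 mm). Its name does not tell which; the gauge does. Origin: centre of underside, z up.
- insulator_b: loose white porcelain insulator, 0.45 to 0.7 kg, standing: round foot 96 mm across, 34 mm high (full-width ribs at heights 0-10 and 24-34 mm, 78 mm groove between), on it a plain round head 36 mm across up to the top. Nominal height 60 mm; exactly one of the two is over height (65 mm). Its name does not tell which; the gauge does. Origin: centre of underside, z up.
- gauge: steel height gauge fixed on the bench, slippery ground steel: flat bed, x from -153 to +127 mm, 160 mm wide, 8 mm thick. Origin: on the bed's underside straight below the bar; +x is the pushing direction. Two fences, 10 mm high, from x = -40 to +100 mm leave a lane 104 mm wide about y = 0; from x = -40 back to -80 mm they flare out to about 130 mm.
- gauge_entry (a point): point on the top of the bed in the middle of the lane, in front of the flared fences, 98 mm before the bar: a good place to stand an insulator before pushing it
- bridge: fixed bar across the lane, 8 mm wide along x, 10 mm thick, on two 14 mm square posts at y = +-72 mm. Origin: middle of its underside, 62.5 mm above the bed's top. The tall insulator meets it with its head; slide that one back before lifting it. At home an insulator has its head wholly through, but the back of its foot is 10 mm or more short of the bar: fingers behind it need not pass.
- stop: steel stop block fixed on the bed beyond the bridge, 24 mm long, 30 mm wide, 40 mm high. Origin: middle of the lower edge of its face towards the bar, 83 mm beyond the bar. A brass stop screw (flat round end 16 mm across, 29 mm above the bed, rigid) sticks out of this face by 2 to 10 mm, set anew each time: feel for its touch. An insulator is home when its foot touches the screw.
- board: flat wooden board fixed on the bench, 130 x 130 mm, 8 mm thick, on which the waiting insulator stands. Origin: centre of the underside.
- tray: shallow blue plastic tray for rejects, fixed on the bench, 160 x 160 mm outside, 32 mm high, walls and floor 5 mm thick. Origin: centre of the underside.
- tape: bystander: blue roll of tape lying flat, 72 mm across, 22 mm high. Origin: centre of the underside.
- screwdriver: bystander: screwdriver lying on the bench, handle to its -x. Origin at its underside.
- bobbin: bystander: small white porcelain spool, 44 mm in diameter, 52 mm high, standing. Origin: centre of the underside.
Things that resemble listed ones, but are neither listed nor needed, are in the scene too. What is shaped like the insulator_a but black or turquoise is not meant.

How it is judged:
On the way, in this order (a step that is already met when the one before it is completed fails the run):
1. the one that clears slides along the bed under the bar (((x of insulator_a in the frame of gauge between -0.012 and 0.012 m and y of insulator_a in the frame of gauge between -0.012 and 0.012 m and z of insulator_a in the frame of gauge below 0.012 m and angle between insulator_a's own z axis and vertical below 0.1 rad) or (x of insulator_b in the frame of gauge between -0.012 and 0.012 m and y of insulator_b in the frame of gauge between -0.012 and 0.012 m and z of insulator_b in the frame of gauge below 0.012 m and angle between insulator_b's own z axis and vertical below 0.1 rad))).
2. it is pushed home: its foot is felt to touch the stop (2 N or more) (contact force between any of insulator_a, insulator_b and stop above 2 N).
At the end, for the whole second after the job is handed in: The insulator that clears stands upright in the lane beyond the bar where it touched the stop (its origin 48 to 60 mm before the stop block's face); the over-height one stands upright on the tray's floor; both are released and at rest (((x of insulator_a in the frame of stop between -0.06 and -0.048 m and y of insulator_a in the frame of gauge between -0.008 and 0.008 m and z of insulator_a in the frame of gauge below 0.011 m and angle between each of insulator_a, insulator_b's own z axis and vertical below 0.06 rad and linear speed of each of insulator_a, insulator_b below 0.01 m/s and x of insulator_b in the frame of tray between -0.04 and 0.04 m and y of insulator_b in the frame of tray between -0.04 and 0.04 m and z of insulator_b in the frame of tray below 0.01 m) or (x of insulator_b in the frame of stop between -0.06 and -0.048 m and y of insulator_b in the frame of gauge between -0.008 and 0.008 m and z of insulator_b in the frame of gauge below 0.011 m and angle between each of insulator_b, insulator_a's own z axis and vertical below 0.06 rad and linear speed of each of insulator_b, insulator_a below 0.01 m/s and x of insulator_a in the frame of tray between -0.04 and 0.04 m and y of insulator_a in the frame of tray between -0.04 and 0.04 m and z of insulator_a in the frame of tray below 0.01 m))).
It fails at once if either insulator is pressed against the bridge with more than 30 N (contact force between any of insulator_a, insulator_b and bridge above 30 N).
It fails at once if either insulator is pressed against the stop with more than 30 N (contact force between any of insulator_a, insulator_b and stop above 30 N).
It fails at once if an insulator is dropped onto the tray's floor or the gauge's bed (arrives, or is driven along it, faster than 0.4 m/s) ((horizontal distance between insulator_a and tray below 0.12 m and z of insulator_a in the frame of tray between 0.003 and 0.009 m and linear speed of insulator_a above 0.4 m/s) or (horizontal distance between insulator_a and gauge below 0.12 m and z of insulator_a in the frame of gauge between 0.003 and 0.012 m and linear speed of insulator_a above 0.4 m/s) or (horizontal distance between insulator_b and tray below 0.12 m and z of insulator_b in the frame of tray between 0.003 and 0.009 m and linear speed of insulator_b above 0.4 m/s) or (horizontal distance between insulator_b and gauge below 0.12 m and z of insulator_b in the frame of gauge between 0.003 and 0.012 m and linear speed of insulator_b above 0.4 m/s)).
It fails at once if an insulator tips over (angle between any of insulator_a, insulator_b's own z axis and vertical above 0.6 rad).
It fails at once if the tape, the screwdriver or the bobbin is moved more than 20 mm (distance of any of tape, screwdriver, bobbin from where it was at the start of the episode above 0.02 m).
It also fails if it takes over 72 s, if anything falls off the work surface, if the arm or the gripper's body presses on something with over 40 N, if the wrist force passes 120 N, or if a joint passes its speed limit or range.

## Robot

A 6-joint arm with a two-finger parallel gripper is mounted at the origin on the work surface. World frame = base frame: x ahead of the robot, y to its left, z up, the work surface at z = 0. Lengths are in m, angles in rad, forces in N, time in s.
With the tool pointing down it reaches from about 0.25 to 0.775 m from the base axis. Payload 4 kg.
Tool frame: the origin (TCP) lies between the finger pads; the fingertips stand 14 mm ahead of it and the grasp point (between the pads) lies 5 mm behind it (manip.finger_overhang is the distance from the TCP to the fingertips, in m); z points along the fingers, y is the line along which they close (so a half turn about z gives the same grasp; the last joint's range is limited). The gripper opens to 94 mm and grips with 3 to 60 N. Pads are 16 mm wide; open, the fingers measure 119 mm over their backs; the gripper's body (75 mm by 177 mm) begins 78 mm behind the grasp point.
Start: joints at [1.209, 0.087, 1.371, -0, 1.684, -0.103], TCP at [0.141, 0.532, 0.22] pointing down, gripper open.
Joint ranges: [-3.1, 3.1], [-0.76, 2.03], [0.27, 2.55], [-1.08, 4.22], [0.17, 2.65], [-2.57, 2.57]. Speed limits (rad/s): [2.79, 2.79, 3.14, 3.14, 3.14, 3.14].

## Interface

Orientations are given as [roll, pitch, yaw] about the fixed x, y, z axes, in that order (R = Rz(yaw) Ry(pitch) Rx(roll)).
In Python, from cell import manip gives the robot as it stands.
- The arm moves only by the shell command python3 -m inch 'ROWS' [FORCE]. ROWS is a JSON object whose one key "plan" holds a list of rows, each a list of 7 numbers: the shift along the world's x, y, z in units of 40 mm (1.0 is 40 mm), then the turn, a rotation vector about the world's x, y, z in units of 5 degrees (1.0 is 5 degrees), then the opening, from -1 (shut) to 1 (fully open). A call has 1 to 10 rows; each row is the pose to reach, as a shift and turn from the pose commanded when the call began; what a row does not reach only later rows make up. A row lasts 1/12 s, in which the tool goes at most 41.7 mm and 7.16 degrees, less where a joint would pass 70% of its speed; a pose out of reach is approached as far as the arm can. A call with a gripper value outside its range is refused whole. The fingers move at their own pace and stop on an object; FORCE is the grip in N (left out, the last holds). Time passes only in rows, so rows that repeat a pose let the fingers close. It gives the time, the measured TCP pose, the force, the opening and the grip force at its end, in the units of the state.
- manip.get_state(): the state, without advancing time (a new reading comes with each control period).
- manip.get_image(name): name is "scene" or "top"; returns a dict with "image" (384x512x3 uint8, red, green, blue), "range_z" (384x512 float32, m along the optical axis (not along the pixel's ray), 0 where there is no reading), "fx", "fy", "cx", "cy" (pixels), "dist" ([k1, k2, p1, p2, k3] as OpenCV has them; the pictures are not rectified), "world_from_camera" (4x4, takes a point from camera to world coordinates). Camera axes: x right, y down, z forward; pixel columns grow to the right and rows downward; lengths in m; the calibration is good to about 2 mm. A picture is of the moment at which its call begins.
- manip.finish_job(): hands the job in; it is judged then, once.
The state is a dict: "time_s": time; "joint_pos": joint angles; "joint_velocities": joint speeds; "joint_torque": joint torques, N m; "tcp_pos": TCP position; "tcp_rot": TCP orientation; "wrist_force": force on the tool from outside, world axes, zero at the start; "wrist_torque": the same for the moment, N m; "gripper_width": opening from 0.0 (shut) to 1.0 (fully open); "gripper_force": force on a finger pad.
Only numpy, scipy, OpenCV 4.12 (cv2) and the standard library are available. Lean on these libraries where they do the work, as an engineer would, in place of code of your own. Each camera call takes 0.05 s, during which the arm holds its last target. There are 200 camera calls.

## Working session

There is one attempt and no reset: what is moved stays moved. The work goes in short steps, Python scripts to look and compute and a shell command to move; the robot and the scene stay as the last step left them, time stands still between calls to the robot, and variables do not carry over. Pictures are saved under pics/ and viewed, at most 10 in all, crops included, and the job is handed in when it is done.

```bash
mkdir -p pics
cat > h.py <<'E'
import numpy as np, cv2
from cell import manip
def cam(n):
    d=manip.get_image(n); d['K']=np.array([[d['fx'],0,d['cx']],[0,d['fy'],d['cy']],[0,0,1]]); return d
def pts(d):
    "world point per pixel from depth"
    h,w=d['range_z'].shape; u,v=np.meshgrid(np.arange(w),np.arange(h))
    p=cv2.undistortPoints(np.stack([u,v],-1).reshape(-1,1,2).astype(np.float64),d['K'],np.array(d['dist'])).reshape(h,w,2)
    z=d['range_z'][...,None]; T=np.array(d['world_from_camera'])
    return np.concatenate([p*z,z],-1)@T[:3,:3].T+T[:3,3]
def ray(d,uv,z):
    p=cv2.undistortPoints(np.array(uv,float).reshape(-1,1,2),d['K'],np.array(d['dist'])).reshape(-1,2)
    T=np.array(d['world_from_camera']); r=np.c_[p,np.ones(len(p))]@T[:3,:3].T; o=T[:3,3]
    return o+r*((z-o[2])/r[:,2])[:,None]
E
python3 - <<'E'
from h import *
a=cam('top');b=cam('scene')
np.savez('first.npz',top=pts(a),scene=pts(b))
for n,d in(('top',a),('scene',b)):
    cv2.imwrite(f'pics/{n}0.png',cv2.resize(d['image'][...,::-1],(800,600)))
    print(n,np.array(d['world_from_camera']).round(3).tolist(),d['fx'],d['dist'])
print(manip.get_state())
E
```

```text
top [[0.017, -0.999, 0.048, 0.478], [-1.0, -0.018, -0.02, 0.082], [0.021, -0.048, -0.999, 0.987], [0.0, 0.0, 0.0, 1.0]] 363.6757820551073 [-0.08217441  0.          0.          0.          0.        ]
scene [[-0.442, 0.741, -0.505, 1.293], [0.897, 0.366, -0.248, 0.44], [0.001, -0.562, -0.827, 1.304], [0.0, 0.0, 0.0, 1.0]] 497.2999536576087 [-0.11180119  0.          0.          0.          0.        ]
{'time_s': 0.1, 'joint_pos': array([ 1.20886836e+00,  8.78963369e-02,  1.37209593e+00,  2.02391303e-05,
        1.68360153e+00, -1.03091736e-01]), 'joint_velocities': array([ 0.00041596, -0.00102848, -0.00386448,  0.00249795, -0.00128139,
       -0.00028022]), 'joint_torque': array([ 1.74764864e-03, -3.41251624e+01, -3.03303874e+01,  7.20498478e-02,
        3.04632972e-02, -1.13726826e-04]), 'tcp_pos': array([0.1406034 , 0.53124264, 0.21841652]), 'tcp_rot': array([-3.13960420e+00, -2.25944192e-04,  2.88275845e+00]), 'wrist_force': array([ 0.64506163,  0.07203604, -0.06972713]), 'wrist_torque': array([-0.07381032, -0.00792604,  0.04129611]), 'gripper_force': 0.0, 'gripper_width': 1.000602510119508}
```

View pics/top0.png

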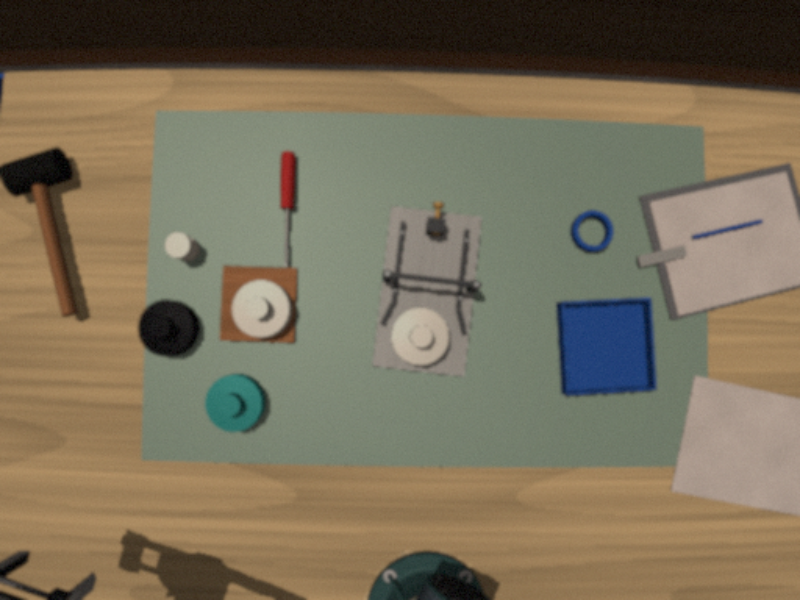

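View pics/scene0.png

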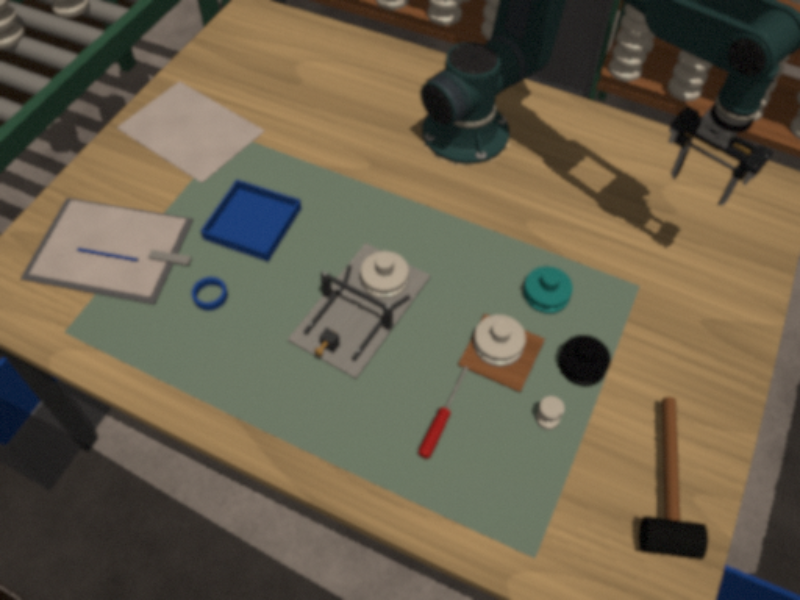

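Top view (800x600): the white insulators are on the gauge bed at (420,336) and on the board at (261,309). Possible mix-ups are black (169,328), turquoise (235,403), the white bobbin (179,246), and the tape (592,231) versus the tray (606,347). I choose the two white ones with a wide foot and will check them in a crop.

```bash
cat > meas.py <<'E'
from h import *
def white(d):
    hsv=cv2.cvtColor(d['image'],cv2.COLOR_RGB2HSV); return ((hsv[...,1]<50)&(hsv[...,2]>140)).astype(np.uint8)
def insul(d,zt,tol=.006,xy=None):
    "foot-top annulus / disc: world points near height zt -> circle"
    P=pts(d); m=white(d)&(P[...,2]>zt-.008)&(P[...,0]>.2)&(P[...,0]<.75)
    n,l,s,c=cv2.connectedComponentsWithStats(m.astype(np.uint8))
    out=[]
    for i in range(1,n):
        if s[i,4]<150: continue
        cs,_=cv2.findContours((l==i).astype(np.uint8),0,2); h=cv2.convexHull(max(cs,key=len)).reshape(-1,2)
        w=ray(d,h,zt); (x,y),r=cv2.minEnclosingCircle(w[:,:2].astype(np.float32)); e=cv2.fitEllipse(w[:,:2].astype(np.float32)*1000) if len(w)>5 else None
        zz=P[...,2][l==i]
        out.append((c[i].round(),s[i,4],round(x,4),round(y,4),round(r,4),np.round(e[0]+e[1],1),np.percentile(zz,[10,50,90,99]).round(4)))
    return out
E
python3 - <<'E'
from meas import *
d=cam('top')
print('ins z=.042');[print(o) for o in insul(d,.042)]
hsv=cv2.cvtColor(d['image'],cv2.COLOR_RGB2HSV);P=pts(d)
def rect(m,z,name):
    n,l,s,c=cv2.connectedComponentsWithStats(m.astype(np.uint8)); 
    for i in np.argsort(-s[1:,4])[:2]+1:
        cs,_=cv2.findContours((l==i).astype(np.uint8),0,2); w=ray(d,max(cs,key=len),z)[:,:2]
        r=cv2.minAreaRect((w*1000).astype(np.float32)); print(name,s[i,4],np.round(r[0],1),np.round(r[1],1),round(r[2],2))
H,S,V=[hsv[...,i] for i in range(3)]
rect((H>100)&(H<130)&(S>150),.032,'tray')
g=(S<45)&(V>70)&(P[...,0]>.25)&(P[...,0]<.72)&(abs(P[...,1]-.05)<.15)
g=cv2.morphologyEx(g.astype(np.uint8),cv2.MORPH_CLOSE,np.ones((9,9)));rect(g,.008,'gauge')
rect((H>3)&(H<20)&(S>90)&(P[...,1]>.2)&(P[...,1]<.42)&(P[...,0]<.55)&(P[...,0]>.3),.008,'board')
# bar: points at z .07-.085
b=(P[...,2]>.066)&(P[...,2]<.095)&(abs(P[...,1]-.05)<.15)&(P[...,0]>.4)&(P[...,0]<.6)
q=P[b];print('bar',b.sum(),q.mean(0),cv2.minAreaRect((q[:,:2]*1000).astype(np.float32)))
im=d['image'][180:255,85:315,::-1];cv2.imwrite('pics/crop1.png',cv2.resize(im,(800,260),interpolation=2))
E
```

```text
ins z=.042
(array([113., 157.]), np.int32(207), 0.6193, 0.4332, 0.0227, array([620. , 433.2,  41.6,  44.5]), array([0.0513, 0.0534, 0.0554, 0.0579]))
(array([167., 197.]), np.int32(954), 0.5167, 0.2872, 0.0473, array([516.7, 287.7,  92.5,  94. ]), array([0.0421, 0.0445, 0.0689, 0.072 ]))
(array([269., 214.]), np.int32(1025), 0.4752, 0.0216, 0.0484, array([475.7,  21.6,  93.5,  95.8]), array([0.0419, 0.0445, 0.074 , 0.077 ]))
tray 3362 [ 462.6 -299.1] [155.3 161.3] 3.78
tray 189 [ 659.6 -272.1] [65.5 67. ] 1.49
gauge 19149 [496.8  52.1] [338.6 488.3] 89.68
gauge 18 [ 698.1 -185.3] [10.6 38.4] 18.59
board 522 [505.7 299.9] [128.7  87.3] 89.51
board 2 [476.8 407.3] [2.7 0. ] -178.19
bar 408 [0.53106343 0.01343002 0.07797525] ((516.339111328125, 12.006767272949219), (156.9384307861328, 115.8063735961914), 84.71142578125)
```

View pics/crop1.png

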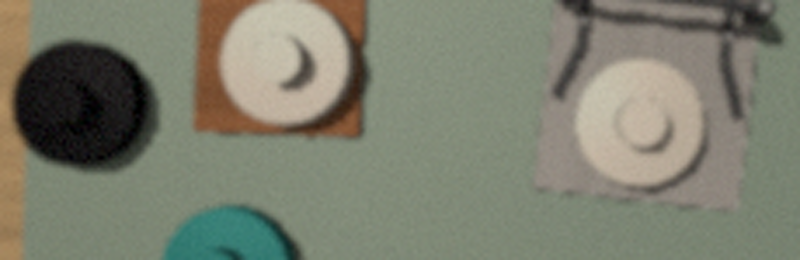

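The crop confirms two white, wide-foot insulators: one on the board (crop 285,62) and one on the bed before the bar (crop 640,122). Depth hints that the one on the bed is taller, but the gauge decides. I still need a precise gauge frame.

Run:
```python
from meas import *
d=cam('top');P=pts(d)
lab=cv2.cvtColor(cv2.GaussianBlur(d['image'],(3,3),0),cv2.COLOR_RGB2LAB).astype(int)
print('bed',lab[225,250],lab[150,262],'mat',lab[225,220])
m=((lab[...,1]>lab[225,220,1]+4)&(lab[...,1]<137)).astype(np.uint8); m[:, :225]=0; m[:,320:]=0; m[:125]=0; m[245:]=0
m|=((P[...,2]>.03)&(abs(P[...,1]-.02)<.1)&(P[...,0]>.38)&(P[...,0]<.66)).astype(np.uint8)*0
m=cv2.morphologyEx(m,cv2.MORPH_CLOSE,np.ones((5,5)));m=cv2.morphologyEx(m,cv2.MORPH_OPEN,np.ones((5,5)))
n,l,s,c=cv2.connectedComponentsWithStats(m);i=1+np.argmax(s[1:,4]);print(s[i])
cs,_=cv2.findContours((l==i).astype(np.uint8),0,2);w=ray(d,max(cs,key=len),.008)[:,:2]
r=cv2.minAreaRect((w*1000).astype(np.float32));print(r, cv2.boxPoints(r).round(1))
print(ray(d,[[392*.64,208*.64],[480*.64,217*.64],[463*.64,376*.64],[375*.64,366*.64]],.008).round(4))
b=(P[...,2]>.062)&(P[...,2]<.095)&(abs(P[...,1])<.12)&(P[...,0]>.5)&(P[...,0]<.57)&(lab[...,0]<110)
q=P[b];print('bar',b.sum(),cv2.minAreaRect((q[:,:2]*1000).astype(np.float32)),cv2.fitLine((q[:,:2]*1000).astype(np.float32),cv2.DIST_HUBER,0,.01,.01).ravel(), np.median(q[:,2]))
st=(P[...,2]>.03)&(P[...,2]<.065)&(abs(P[...,1])<.05)&(P[...,0]>.585)&(P[...,0]<.68)
print('stop',st.sum(),P[st].mean(0),P[st].min(0),P[st].max(0))
```

```text
bed [147 129 134] [147 129 134] mat [144 121 137]
[ 239  129   69  112 6135]
((562.0467529296875, 4.989006042480469), (165.25128173828125, 297.4521484375), 84.2604751586914) [[405.8 -62.3]
 [701.8 -92.1]
 [718.3  72.3]
 [422.3 102.1]]
[[ 0.6963  0.0714  0.008 ]
 [ 0.684  -0.0829  0.008 ]
 [ 0.4068 -0.0561  0.008 ]
 [ 0.4216  0.0957  0.008 ]]
bar 157 ((566.0589599609375, 6.365119934082031), (157.11862182617188, 11.056526184082031), 84.3774185180664) [7.4136913e-02 9.9724805e-01 5.6491498e+02 1.6813964e-01] 0.08107590474537496
stop 130 [ 0.66097881 -0.00284706  0.0475465 ] [ 0.647892   -0.01797606  0.03420686] [0.67975531 0.01268168 0.05329043]
```

Gauge origin is about (0.5655, 0.006) with yaw -0.097, which agrees with bed, bar and stop to about 1 mm. The insulator on the bed sits at gauge (-0.091, +0.007). I'm moving behind it.

```bash
python3 -m inch '{"plan":[[1,-1,0,0,0,0.5,0],[2,-2.5,0,0,0,1,0],[3,-4,0,0,0,1.84,0],[3.5,-5,0,0,0,1.84,0],[4,-6,0,0,0,1.84,0],[4.5,-7,0,0,0,1.84,0],[5,-8,0,0,0,1.84,0],[5.3,-8.8,0,0,0,1.84,0],[5.6,-9.6,0,0,0,1.84,0],[5.6,-9.6,0,0,0,1.84,0]]}' 20; python3 -m inch '{"plan":[[0.3,-0.9,0,0,0,0,0],[0.6,-1.8,0,0,0,0,0],[0.9,-2.6,-0.2,0,0,0,0],[1.05,-3.07,-0.5,0,0,0,0],[1.05,-3.07,-1,0,0,0,0],[1.05,-3.07,-1.5,0,0,0,0],[1.05,-3.07,-1.5,0,0,0,0],[1.05,-3.07,-1.5,0,0,0,0]]}'
```

```text
time_s: 1.03
tcp_pos: [0.3525, 0.1735, 0.2195]
tcp_rot: [3.141, 0.001, 3.044]
wrist_force: [0.6, -0.1, -0.4]
gripper_width: 0.499
gripper_force: 0.0
time_s: 1.7
tcp_pos: [0.3934, 0.0525, 0.1586]
tcp_rot: [-3.141, -0.003, 3.043]
wrist_force: [0.4, -0.1, -0.2]
gripper_width: 0.502
gripper_force: 0.0
```

```bash
python3 -m inch '{"plan":[[0.3,-0.65,0,0,0,0,0],[0.3,-0.65,-0.8,0,0,0,0],[0.3,-0.65,-1.6,0,0,0,0],[0.3,-0.65,-2.3,0,0,0,0],[0.3,-0.65,-2.8,0,0,0,0],[0.3,-0.65,-3.1,0,0,0,0],[0.3,-0.65,-3.28,0,0,0,0],[0.3,-0.65,-3.28,0,0,0,0]]}'
python3 - <<'E'
from meas import *
for n in('top','scene'):
  d=cam(n);print(n);[print(o) for o in insul(d,.042)]
cv2.imwrite('pics/s1.png',cv2.resize(d['image'][130:270,150:350,::-1],(800,560)))
E
```

```text
time_s: 2.37
tcp_pos: [0.4061, 0.0269, 0.0281]
tcp_rot: [3.142, -0.001, 3.044]
wrist_force: [0.3, 0.4, 1.2]
gripper_width: 0.497
gripper_force: 0.0
top
(array([113., 157.]), np.int32(211), 0.6187, 0.4331, 0.0231, array([619.4, 433.2,  42. ,  45.7]), array([0.0511, 0.053 , 0.0552, 0.0577]))
(array([167., 197.]), np.int32(966), 0.5165, 0.2884, 0.0477, array([516.8, 287.6,  92.6,  94.4]), array([0.0422, 0.0446, 0.0689, 0.0722]))
(array([269., 214.]), np.int32(994), 0.4755, 0.0214, 0.048, array([476.2,  21.3,  93.6,  94.8]), array([0.0421, 0.0447, 0.0737, 0.0769]))
scene
(array([246., 173.]), np.int32(509), 0.4765, 0.0228, 0.0489, array([476.4,  23.4,  94.1,  96.6]), array([0.0388, 0.043 , 0.0723, 0.0764]))
(array([320., 215.]), np.int32(585), 0.5167, 0.2912, 0.0496, array([517.3, 288.6,  90.4,  98.4]), array([0.0389, 0.0435, 0.0671, 0.0712]))
(array([353., 260.]), np.int32(160), 0.6173, 0.4303, 0.0237, array([615.4, 430.9,  40.7,  46.8]), array([0.0476, 0.0513, 0.0556, 0.0584]))
```

View pics/s1.png

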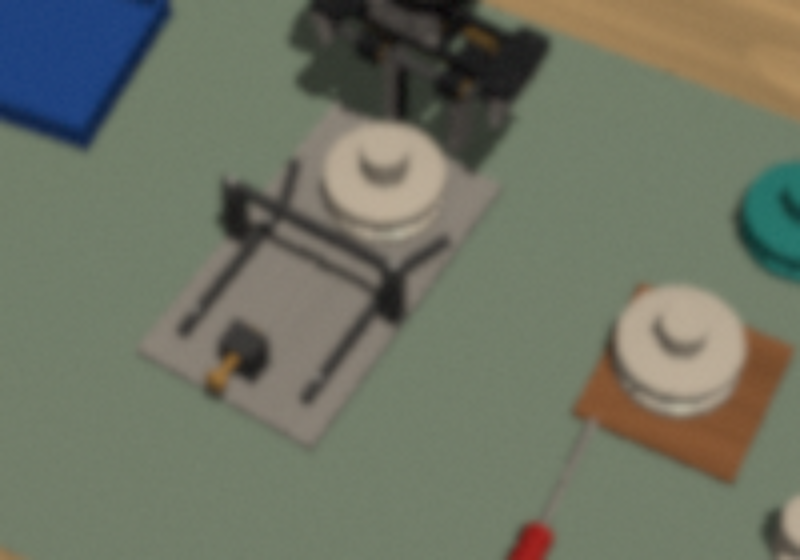

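Seen: the fingers are behind the bed insulator's foot (picture 385,180), and the fences and bar are clear ahead. Pushing gently.

```bash
python3 -m inch '{"plan":[[0.12,-0.06,0,0,0,0,0],[0.24,-0.11,0,0,0,0,0],[0.36,-0.14,0,0,0,0,0],[0.48,-0.15,0,0,0,0,0],[0.6,-0.16,0,0,0,0,0],[0.72,-0.17,0,0,0,0,0],[0.84,-0.18,0,0,0,0,0],[0.96,-0.19,0,0,0,0,0],[1.06,-0.2,0,0,0,0,0],[1.16,-0.21,0,0,0,0,0]]}';python3 -m inch '{"plan":[[0.08,-0.008,0,0,0,0,0],[0.16,-0.016,0,0,0,0,0],[0.24,-0.024,0,0,0,0,0],[0.32,-0.032,0,0,0,0,0],[0.4,-0.04,0,0,0,0,0],[0.45,-0.045,0,0,0,0,0],[0.5,-0.05,0,0,0,0,0],[0.55,-0.055,0,0,0,0,0],[0.58,-0.058,0,0,0,0,0],[0.58,-0.058,0,0,0,0,0]]}'
python3 - <<'E'
from meas import *
d=cam('top');[print(o) for o in insul(d,.042)]
E
```

```text
time_s: 3.3
tcp_pos: [0.4528, 0.0179, 0.0281]
tcp_rot: [-3.141, -0.001, 3.043]
wrist_force: [-2.8, -0.7, 3.7]
gripper_width: 0.498
gripper_force: 1.9
time_s: 4.13
tcp_pos: [0.4763, 0.0158, 0.0282]
tcp_rot: [3.141, 0.001, 3.043]
wrist_force: [-2.2, 0.1, 1.1]
gripper_width: 0.502
gripper_force: 1.1
(array([113., 157.]), np.int32(211), 0.62, 0.4317, 0.022, array([620.1, 432.3,  42.4,  43.5]), array([0.0507, 0.0529, 0.0552, 0.0565]))
(array([167., 197.]), np.int32(970), 0.5166, 0.2874, 0.0474, array([516.6, 287.4,  93.2,  94.2]), array([0.0421, 0.0445, 0.0688, 0.0714]))
(array([275., 187.]), np.int32(230), 0.5426, 0.0088, 0.0426, array([548.6,   6.8,  27.9,  89.5]), array([0.0424, 0.0447, 0.0758, 0.8121]))
```

```bash
python3 -m inch '{"plan":[[0.05,-0.005,0,0,0,0,0],[0.1,-0.01,0,0,0,0,0],[0.15,-0.015,0,0,0,0,0],[0.2,-0.02,0,0,0,0,0],[0.24,-0.024,0,0,0,0,0],[0.28,-0.028,0,0,0,0,0],[0.3,-0.03,0,0,0,0,0],[0.3,-0.03,0,0,0,0,0]]}';for i in 1; do python3 -m inch '{"plan":[[0.02,-0.002,0,0,0,0,0],[0.04,-0.004,0,0,0,0,0],[0.06,-0.006,0,0,0,0,0]]}';done
```

```text
time_s: 4.85
tcp_pos: [0.4882, 0.0146, 0.0283]
tcp_rot: [3.141, 0.0, 3.043]
wrist_force: [-1.8, -0.0, -0.2]
gripper_width: 0.5
gripper_force: 1.1
time_s: 5.1
tcp_pos: [0.4902, 0.0145, 0.0283]
tcp_rot: [3.142, -0.0, 3.043]
wrist_force: [-2.6, 0.7, -0.3]
gripper_width: 0.499
gripper_force: 1.4
```

```bash
python3 -m inch '{"plan":[[0.015,-0.001,0,0,0,0,0],[0.03,-0.003,0,0,0,0,0],[0.045,-0.004,0,0,0,0,0]]}'
```

```text
time_s: 5.35
tcp_pos: [0.4921, 0.0143, 0.0283]
tcp_rot: [3.141, -0.0, 3.043]
wrist_force: [-2.6, 0.9, 0.1]
gripper_width: 0.497
gripper_force: 1.4
```

```bash
python3 -m inch '{"plan":[[0.015,-0.001,0,0,0,0,0],[0.03,-0.003,0,0,0,0,0],[0.03,-0.003,0,0,0,0,0]]}'
```

```text
time_s: 5.6
tcp_pos: [0.4935, 0.0142, 0.0283]
tcp_rot: [3.141, 0.0, 3.043]
wrist_force: [-1.7, 0.5, -0.4]
gripper_width: 0.497
gripper_force: 1.2
```

```bash
python3 -m inch '{"plan":[[0.015,-0.001,0,0,0,0,0],[0.03,-0.003,0,0,0,0,0],[0.03,-0.003,0,0,0,0,0]]}'
```

```text
time_s: 5.85
tcp_pos: [0.4947, 0.014, 0.0283]
tcp_rot: [3.141, 0.0, 3.043]
wrist_force: [-2.6, 0.5, 0.2]
gripper_width: 0.501
gripper_force: 1.2
```

```bash
python3 -m inch '{"plan":[[0.015,-0.001,0,0,0,0,0],[0.03,-0.003,0,0,0,0,0],[0.03,-0.003,0,0,0,0,0]]}'
```

```text
time_s: 6.1
tcp_pos: [0.4957, 0.0139, 0.0283]
tcp_rot: [3.141, -0.0, 3.043]
wrist_force: [-2.9, 0.2, 0.0]
gripper_width: 0.498
gripper_force: 1.4
```

```bash
python3 -m inch '{"plan":[[0.015,-0.001,0,0,0,0,0],[0.03,-0.003,0,0,0,0,0],[0.03,-0.003,0,0,0,0,0]]}'
```

```text
time_s: 6.35
tcp_pos: [0.496, 0.0139, 0.0282]
tcp_rot: [3.142, -0.002, 3.043]
wrist_force: [-5.2, 0.4, 2.1]
gripper_width: 0.5
gripper_force: 2.5
```

Run:
```python
from meas import *
for n in('top','scene'):
  d=cam(n);P=pts(d);m=(P[...,2]>.064)&(P[...,2]<.09)&(P[...,0]>.49)&(P[...,0]<.59)&(abs(P[...,1])<.07)&(white(d)>0)
  q=P[m];print(n,m.sum(),q.mean(0).round(4),q.min(0).round(4),q.max(0).round(4))
```

```text
top 15 [0.5712 0.0097 0.0818] [ 0.5681 -0.0205  0.0796] [0.5744 0.0401 0.0842]
scene 93 [0.5467 0.0128 0.0735] [ 0.5258 -0.0152  0.0652] [0.5687 0.06   0.0851]
```

Force doubled to 5 N while the tool stopped moving, at insulator gauge x ≈ -0.020 where a catch is expected. So the bed insulator is the tall one. I'm backing off and going above its head to take it by the head and slide it back.

```bash
python3 -m inch '{"plan":[[-0.2,0.02,0,0,0,0,0],[-0.4,0.04,0,0,0,0,0.6],[-0.4,0.04,0.7,0,0,0,0.6],[-0.4,0.04,1.5,0,0,0,0.6],[-0.4,0.04,2.2,0,0,0,0.6],[-0.4,0.04,2.42,0,0,0,0.6],[-0.1,0.0,2.42,0,0,0,0.6],[-0.1,0,2.42,0,0,0,0.6]]}';python3 - <<'E'
from meas import *
d=cam('top');P=pts(d)
for n in('scene','top'):
  d=cam(n);P=pts(d);w=white(d)>0;w[:, :]&=(abs(P[...,1]-.01)<.07)&(P[...,0]>.47)&(P[...,0]<.60)
  print(n,[ (o[2:]) for o in insul(d,.042)])
  m=w&(P[...,2]>.064)&(P[...,2]<.09);q=P[m]
  if len(q):print(m.sum(),q.mean(0).round(4),q.min(0).round(4),q.max(0).round(4))
  if n=='scene':cv2.imwrite('pics/s2.png',cv2.resize(d['image'][120:240,160:340,::-1],(800,533)))
E
```

```text
time_s: 7.12
tcp_pos: [0.4946, 0.0135, 0.1261]
tcp_rot: [3.142, 0.005, 3.043]
wrist_force: [-0.3, -0.8, -0.5]
gripper_width: 0.799
gripper_force: 0.0
scene [(0.5366, 0.0126, 0.0454, array([527. ,  12.8,  53.2,  91.7]), array([0.0398, 0.0449, 0.0752, 0.0823])), (0.5716, 0.0084, 0.0404, array([577. ,   7.6,  31.9,  82.8]), array([0.0381, 0.042 , 0.0457, 0.0485])), (0.5168, 0.2915, 0.0499, array([517.3, 288.9,  91.4,  98.7]), array([0.0391, 0.0434, 0.0666, 0.0726])), (0.6173, 0.4303, 0.0237, array([616.1, 430.6,  42.2,  46.4]), array([0.048 , 0.0514, 0.055 , 0.0567]))]
93 [0.5465 0.0129 0.0742] [ 0.5248 -0.0153  0.0668] [0.569  0.0603 0.0853]
top [(0.62, 0.4317, 0.022, array([620.1, 432.3,  42.4,  43.5]), array([0.0509, 0.0532, 0.0555, 0.0571])), (0.5164, 0.2872, 0.0474, array([516.6, 287.4,  92.8,  94.4]), array([0.0421, 0.0446, 0.0685, 0.072 ]))]
4 [0.5755 0.0781 0.0829] [0.5736 0.0775 0.0824] [0.5786 0.08   0.0833]
```

View pics/s2.png

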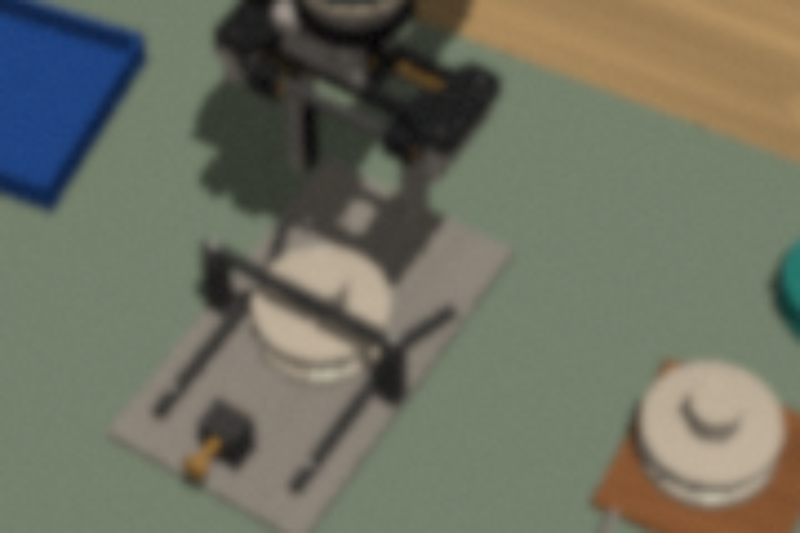

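Seen: the head (325,275) is stuck behind the bar and the foot is partly under it, upright. I'm grasping the head across the lane.

```bash
python3 -m inch '{"plan":[[0.4,-0.04,0,0,0,0,0.4],[0.8,-0.08,0,0,0,0,0.4],[1.21,-0.11,0,0,0,0,0.4],[1.21,-0.11,-0.5,0,0,0,0.4],[1.21,-0.11,-1,0,0,0,0.4],[1.21,-0.11,-1.4,0,0,0,0.4],[1.21,-0.11,-1.65,0,0,0,0.4],[1.21,-0.11,-1.65,0,0,0,0.4]]}' 30; python3 -m inch '{"plan":[[0,0,0,0,0,0,-0.5],[0,0,0,0,0,0,-0.5],[0,0,0,0,0,0,-0.5],[0,0,0,0,0,0,-0.5],[0,0,0,0,0,0,-0.5]]}' 30
```

```text
time_s: 7.93
tcp_pos: [0.5401, 0.0095, 0.0579]
tcp_rot: [3.142, -0.003, 3.043]
wrist_force: [0.2, 1.3, 0.6]
gripper_width: 0.7
gripper_force: 0.0
time_s: 8.35
tcp_pos: [0.5413, 0.0095, 0.0591]
tcp_rot: [3.141, 0.0, 3.043]
wrist_force: [-0.2, 3.6, -0.3]
gripper_width: 0.385
gripper_force: 13.8
```

```bash
python3 -m inch '{"plan":[[0,0,0,0,0,0,-0.6],[-0.1,0.01,0,0,0,0,-0.6],[-0.3,0.03,0,0,0,0,-0.6],[-0.5,0.05,0,0,0,0,-0.6],[-0.7,0.07,0,0,0,0,-0.6],[-0.9,0.09,0,0,0,0,-0.6],[-1.1,0.11,0,0,0,0,-0.6],[-1.3,0.13,0,0,0,0,-0.6],[-1.5,0.15,0,0,0,0,-0.6],[-1.5,0.15,0,0,0,0,-0.6]]}' 30; python3 -m inch '{"plan":[[0,0,0.1,0,0,0,-0.6],[0,0,0.3,0,0,0,-0.6],[0,0,0.6,0,0,0,-0.6],[0,0,1,0,0,0,-0.6],[0,0,1.5,0,0,0,-0.6],[0,0,1.75,0,0,0,-0.6],[0,0,1.75,0,0,0,-0.6]]}' 30
```

```text
time_s: 9.18
tcp_pos: [0.4789, 0.0157, 0.0591]
tcp_rot: [-3.142, -0.003, 3.044]
wrist_force: [-3.7, 0.3, 1.5]
gripper_width: 0.381
gripper_force: 30.0
time_s: 9.77
tcp_pos: [0.4832, 0.0152, 0.1319]
tcp_rot: [3.141, 0.005, 3.043]
wrist_force: [0.8, -0.2, -5.3]
gripper_width: 0.379
gripper_force: 30.0
```

```bash
python3 -m inch '{"plan":[[0,-0.2,0.1,0,0,0,-0.6],[0,-0.7,0.1,0,0,0,-0.6],[-0.1,-1.4,0.1,0,0,0,-0.6],[-0.1,-2.1,0.1,0,0,0,-0.6],[-0.2,-2.8,0.1,0,0,0,-0.6],[-0.2,-3.5,0.1,0,0,0,-0.6],[-0.3,-4.2,0.1,0,0,0,-0.6],[-0.3,-4.9,0.1,0,0,0,-0.6],[-0.4,-5.5,0.1,0,0,0,-0.6],[-0.4,-5.5,0.1,0,0,0,-0.6]]}'; python3 -m inch '{"plan":[[0,-0.5,0,0,0,0,-0.6],[0,-1.1,0,0,0,0,-0.6],[-0.09,-1.7,0,0,0,0,-0.6],[-0.09,-2.1,0,0,0,0,-0.6],[-0.09,-2.36,0,0,0,0,-0.6],[-0.09,-2.36,-0.3,0,0,0,-0.6],[-0.09,-2.36,-0.3,0,0,0,-0.6],[-0.09,-2.36,-0.3,0,0,0,-0.6]]}'
```

```text
time_s: 10.6
tcp_pos: [0.4633, -0.2095, 0.1313]
tcp_rot: [-3.139, -0.004, 3.038]
wrist_force: [0.4, -1.8, -5.6]
gripper_width: 0.38
gripper_force: 30.0
time_s: 11.27
tcp_pos: [0.4608, -0.297, 0.1189]
tcp_rot: [3.138, -0.004, 3.044]
wrist_force: [0.0, -0.3, -5.5]
gripper_width: 0.379
gripper_force: 30.0
```

```bash
python3 -m inch '{"plan":[[0,0,-0.2,0,0,0,-0.6],[0,0,-0.5,0,0,0,-0.6],[0,0,-0.8,0,0,0,-0.6],[0,0,-1.1,0,0,0,-0.6],[0,0,-1.3,0,0,0,-0.6],[0,0,-1.38,0,0,0,-0.6],[0,0,-1.42,0,0,0,-0.6],[0,0,-1.42,0,0,0,-0.6]]}'
```

```text
time_s: 11.93
tcp_pos: [0.4616, -0.2989, 0.0639]
tcp_rot: [3.141, -0.001, 3.043]
wrist_force: [-0.1, 0.1, -5.5]
gripper_width: 0.381
gripper_force: 30.0
```

```bash
python3 -m inch '{"plan":[[0,0,-0.03,0,0,0,-0.6],[0,0,-0.06,0,0,0,-0.6],[0,0,-0.08,0,0,0,-0.6],[0,0,-0.08,0,0,0,-0.6]]}'
```

```text
time_s: 12.27
tcp_pos: [0.4618, -0.2991, 0.0613]
tcp_rot: [-3.141, 0.0, 3.043]
wrist_force: [0.1, 0.1, -6.5]
gripper_width: 0.381
gripper_force: 30.0
```

Contact is expected at about 0.056.

```bash
python3 -m inch '{"plan":[[0,0,-0.03,0,0,0,-0.6],[0,0,-0.06,0,0,0,-0.6],[0,0,-0.09,0,0,0,-0.6],[0,0,-0.09,0,0,0,-0.6]]}'
```

```text
time_s: 12.6
tcp_pos: [0.4615, -0.2988, 0.0571]
tcp_rot: [3.141, -0.001, 3.043]
wrist_force: [0.3, 0.2, -6.1]
gripper_width: 0.38
gripper_force: 30.0
```

```bash
python3 -m inch '{"plan":[[0,0,-0.02,0,0,0,-0.6],[0,0,-0.04,0,0,0,-0.6],[0,0,-0.04,0,0,0,-0.6]]}'
```

```text
time_s: 12.85
tcp_pos: [0.4618, -0.299, 0.0561]
tcp_rot: [3.142, 0.0, 3.043]
wrist_force: [-0.0, 0.4, -4.9]
gripper_width: 0.378
gripper_force: 30.0
```

```bash
python3 -m inch '{"plan":[[0,0,-0.02,0,0,0,-0.6],[0,0,-0.03,0,0,0,-0.6],[0,0,-0.03,0,0,0,-0.6]]}'
```

```text
time_s: 13.1
tcp_pos: [0.4618, -0.2991, 0.0561]
tcp_rot: [-3.141, 0.0, 3.043]
wrist_force: [-3.5, 3.0, 3.7]
gripper_width: 0.379
gripper_force: 30.0
```

```bash
python3 -m inch '{"plan":[[0,0,0,0,0,0,0.1],[0,0,0,0,0,0,0.4],[0,0,0,0,0,0,0.4],[0,0,0.1,0,0,0,0.4],[0,0,0.4,0,0,0,0.4],[0,0,0.9,0,0,0,0.4],[0,0,1.6,0,0,0,0.4],[0,0,2.3,0,0,0,0.4],[0,0,2.4,0,0,0,0.4]]}'; python3 -m inch '{"plan":[[0.1,0.8,0,0,0,0,0.4],[0.2,1.6,0,0,0,0,0.4],[0.3,2.4,0,0,0,0,0.4],[0.4,3.2,0,0,0,0,0.4],[0.5,4,0,0,0,0,0.4],[0.6,4.8,0,0,0,0,0.4],[0.7,5.6,0,0,0,0,0.4],[0.7,6.4,0,0,0,0,0.4],[0.7,7.2,0,0,0,0,0.4],[0.7,8,0,0,0,0,0.4]]}';python3 -m inch '{"plan":[[0.1,0.8,0,0,0,0,0.4],[0.2,1.6,0,0,0,0,0.4],[0.3,2.4,0,0,0,0,0.4],[0.4,3.2,0,0,0,0,0.4],[0.5,4,0,0,0,0,0.4],[0.5,4.8,0,0,0,0,0.4],[0.5,5.6,0,0,0,0,0.4],[0.5,5.6,0,0,0,0,0.4]]}'
python3 - <<'E'
from meas import *
d=cam('scene');cv2.imwrite('pics/s3.png',cv2.resize(d['image'][...,::-1],(800,600)))
for o in insul(d,.039): print(o)
print(manip.get_state()['tcp_pos'])
E
```

```text
time_s: 13.85
tcp_pos: [0.4644, -0.3012, 0.1581]
tcp_rot: [-3.135, 0.01, 3.043]
wrist_force: [0.4, 0.3, 0.2]
gripper_width: 0.699
gripper_force: 0.0
time_s: 14.68
tcp_pos: [0.4896, 0.0225, 0.1509]
tcp_rot: [3.141, 0.001, 3.043]
wrist_force: [0.1, 0.5, 0.7]
gripper_width: 0.699
gripper_force: 0.0
time_s: 15.35
tcp_pos: [0.509, 0.2501, 0.1504]
tcp_rot: [3.139, -0.001, 3.049]
wrist_force: [-0.3, -0.8, -0.1]
gripper_width: 0.701
gripper_force: 0.0
(array([161., 137.]), np.int32(402), 0.4685, -0.2974, 0.0479, array([ 468.5, -297.1,   92.7,   94.8]), array([0.0347, 0.0393, 0.0683, 0.0731]))
(array([320., 216.]), np.int32(528), 0.5155, 0.2908, 0.0492, array([515.5, 288.9,  91.4,  98.5]), array([0.0392, 0.0432, 0.0675, 0.0724]))
(array([353., 260.]), np.int32(167), 0.6156, 0.4303, 0.0237, array([614.5, 430.5,  42.3,  46.5]), array([0.0479, 0.0514, 0.0546, 0.0574]))
[0.50924406 0.2473903  0.15038241]
```

View pics/s3.png

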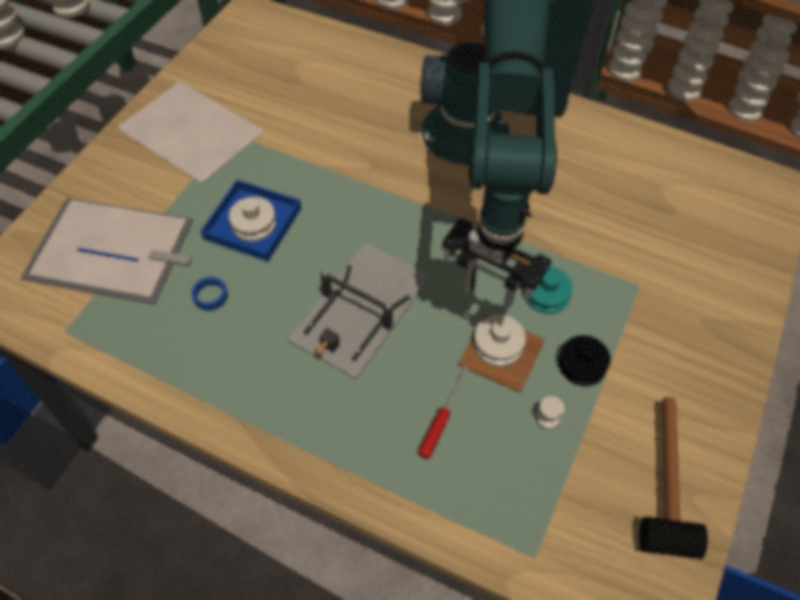

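Seen: the tall one stands upright in the tray (251,217). The gripper is just before the board insulator (500,340). Next I align over its head and grasp it.

```bash
python3 -m inch '{"plan":[[0.19,0.6,0,0,0,0,0.4],[0.19,1.02,0,0,0,0,0.4],[0.19,1.02,-0.6,0,0,0,0.4],[0.19,1.02,-1.2,0,0,0,0.4],[0.19,1.02,-1.7,0,0,0,0.4],[0.19,1.02,-2.1,0,0,0,0.4],[0.19,1.02,-2.27,0,0,0,0.4],[0.19,1.02,-2.27,0,0,0,0.4]]}';python3 -m inch '{"plan":[[0,0,0,0,0,0,-0.1],[0,0,0,0,0,0,-0.3],[0,0,0,0,0,0,-0.6],[0,0,0,0,0,0,-0.6],[0,0,0,0,0,0,-0.6],[0,0,0,0,0,0,-0.6],[0,0,0,0,0,0,-0.6]]}' 30
```

```text
time_s: 16.07
tcp_pos: [0.5168, 0.2842, 0.059]
tcp_rot: [-3.14, -0.002, 3.042]
wrist_force: [-0.6, -0.1, -0.3]
gripper_width: 0.706
gripper_force: 0.0
time_s: 16.65
tcp_pos: [0.5178, 0.2869, 0.0606]
tcp_rot: [3.139, 0.001, 3.044]
wrist_force: [1.2, 4.6, 1.2]
gripper_width: 0.375
gripper_force: 30.0
```

```bash
python3 -m inch '{"plan":[[0,0,0.1,0,0,0,-0.6],[0,0,0.4,0,0,0,-0.6],[0,0,0.9,0,0,0,-0.6],[0,0,1.5,0,0,0,-0.6],[-0.1,-0.3,1.7,0,0,0,-0.6],[-0.3,-0.9,1.7,0,0,0,-0.6],[-0.5,-1.6,1.7,0,0,0,-0.6],[-0.7,-2.3,1.7,0,0,0,-0.6],[-0.9,-3,1.7,0,0,0,-0.6],[-1.1,-3.7,1.7,0,0,0,-0.6]]}';python3 -m inch '{"plan":[[-0.145,-0.7,0,0,0,0,-0.6],[-0.145,-1.4,0,0,0,0,-0.6],[-0.145,-2,0,0,0,0,-0.6],[-0.145,-2.6,0,0,0,0,-0.6],[-0.145,-3.085,0,0,0,0,-0.6],[-0.145,-3.085,-0.2,0,0,0,-0.6],[-0.145,-3.085,-0.5,0,0,0,-0.6],[-0.145,-3.085,-0.8,0,0,0,-0.6],[-0.145,-3.085,-0.9,0,0,0,-0.6],[-0.145,-3.085,-0.9,0,0,0,-0.6]]}'
```

```text
time_s: 17.48
tcp_pos: [0.4712, 0.1352, 0.1267]
tcp_rot: [-3.139, -0.003, 3.043]
wrist_force: [0.1, -0.8, -7.4]
gripper_width: 0.377
gripper_force: 30.0
time_s: 18.32
tcp_pos: [0.465, 0.0142, 0.0896]
tcp_rot: [-3.141, -0.006, 3.043]
wrist_force: [0.3, -0.5, -5.6]
gripper_width: 0.379
gripper_force: 30.0
```

```bash
python3 -m inch '{"plan":[[0.04,0.03,-0.1,0,0,0,-0.6],[0.04,0.03,-0.25,0,0,0,-0.6],[0.04,0.03,-0.4,0,0,0,-0.6],[0.04,0.03,-0.5,0,0,0,-0.6],[0.04,0.03,-0.58,0,0,0,-0.6],[0.04,0.03,-0.62,0,0,0,-0.6],[0.04,0.03,-0.62,0,0,0,-0.6]]}'
```

```text
time_s: 18.9
tcp_pos: [0.4687, 0.0156, 0.0665]
tcp_rot: [3.142, -0.001, 3.043]
wrist_force: [-0.8, 0.1, -6.6]
gripper_width: 0.379
gripper_force: 30.0
```

```bash
python3 -m inch '{"plan":[[0,0,-0.03,0,0,0,-0.6],[0,0,-0.06,0,0,0,-0.6],[0,0,-0.06,0,0,0,-0.6]]}'
```

```text
time_s: 19.15
tcp_pos: [0.4691, 0.0156, 0.0647]
tcp_rot: [3.142, 0.0, 3.043]
wrist_force: [0.2, -0.2, -6.2]
gripper_width: 0.374
gripper_force: 30.0
```

```bash
python3 -m inch '{"plan":[[0,0,-0.03,0,0,0,-0.6],[0,0,-0.06,0,0,0,-0.6],[0,0,-0.08,0,0,0,-0.6],[0,0,-0.08,0,0,0,-0.6]]}'
```

```text
time_s: 19.48
tcp_pos: [0.4689, 0.0156, 0.0613]
tcp_rot: [3.142, -0.0, 3.043]
wrist_force: [0.2, -0.1, -6.7]
gripper_width: 0.375
gripper_force: 30.0
```

```bash
python3 -m inch '{"plan":[[0,0,-0.02,0,0,0,-0.6],[0,0,-0.035,0,0,0,-0.6],[0,0,-0.035,0,0,0,-0.6]]}'
```

```text
time_s: 19.73
tcp_pos: [0.4693, 0.0155, 0.0606]
tcp_rot: [3.142, 0.0, 3.043]
wrist_force: [-1.0, -1.0, -3.4]
gripper_width: 0.375
gripper_force: 30.0
```

```bash
python3 -m inch '{"plan":[[0,0,0,0,0,0,-0.1],[0,0,0,0,0,0,0.3],[0,0,0,0,0,0,0.3],[0,0,0.2,0,0,0,0.3],[0,0,0.7,0,0,0,0.3],[0,0,1.4,0,0,0,0.3],[0,0,1.8,0,0,0,0],[-0.6,0.06,1.8,0,0,0,0],[-1.2,0.12,1.8,0,0,0,0],[-1.7,0.16,1.8,0,0,0,0]]}';python3 -m inch '{"plan":[[0,0,0,0,0,0,0],[0,0,0,0,0,0,0],[0,0,-0.6,0,0,0,0],[0,0,-1.3,0,0,0,0],[0,0,-1.9,0,0,0,0],[0,0,-2.3,0,0,0,0],[0,0,-2.5,0,0,0,0],[0,0,-2.57,0,0,0,0],[0,0,-2.57,0,0,0,0]]}';python3 - <<'E'
from meas import *
d=cam('top')
for o in insul(d,.042): print(o[2:])
E
```

```text
time_s: 20.57
tcp_pos: [0.4008, 0.0221, 0.1337]
tcp_rot: [3.141, 0.002, 3.043]
wrist_force: [0.5, -0.0, -0.0]
gripper_width: 0.503
gripper_force: 0.0
time_s: 21.32
tcp_pos: [0.4017, 0.0219, 0.0293]
tcp_rot: [3.142, -0.0, 3.043]
wrist_force: [0.2, 0.2, 0.5]
gripper_width: 0.498
gripper_force: 0.0
(0.62, 0.4317, 0.022, array([620.3, 432.3,  42.4,  43.3]), array([0.0509, 0.0531, 0.0552, 0.0568]))
(0.4686, 0.0153, 0.0477, array([469.2,  15.2,  92.3,  95.2]), array([0.042 , 0.0447, 0.0688, 0.1255]))
(0.4655, -0.2968, 0.0483, array([ 466.2, -297.2,   94.3,   96. ]), array([0.0389, 0.0414, 0.0708, 0.0736]))
```

```bash
python3 -m inch '{"plan":[[0.12,-0.012,0,0,0,0,0],[0.24,-0.023,0,0,0,0,0],[0.36,-0.035,0,0,0,0,0],[0.48,-0.047,0,0,0,0,0],[0.6,-0.058,0,0,0,0,0],[0.72,-0.07,0,0,0,0,0],[0.84,-0.082,0,0,0,0,0],[0.96,-0.093,0,0,0,0,0],[1.08,-0.105,0,0,0,0,0],[1.2,-0.117,0,0,0,0,0]]}';python3 -m inch '{"plan":[[0.1,-0.01,0,0,0,0,0],[0.2,-0.02,0,0,0,0,0],[0.3,-0.03,0,0,0,0,0],[0.4,-0.039,0,0,0,0,0],[0.5,-0.049,0,0,0,0,0],[0.6,-0.058,0,0,0,0,0],[0.7,-0.068,0,0,0,0,0],[0.77,-0.075,0,0,0,0,0],[0.82,-0.08,0,0,0,0,0],[0.82,-0.08,0,0,0,0,0]]}'
```

```text
time_s: 22.2
tcp_pos: [0.4495, 0.0173, 0.0293]
tcp_rot: [3.141, -0.0, 3.043]
wrist_force: [-4.8, -0.5, 5.5]
gripper_width: 0.5
gripper_force: 2.9
time_s: 23.03
tcp_pos: [0.4826, 0.014, 0.0293]
tcp_rot: [3.141, 0.001, 3.043]
wrist_force: [-2.5, 1.1, 3.3]
gripper_width: 0.503
gripper_force: 1.9
```

```bash
python3 -m inch '{"plan":[[0.05,-0.005,0,0,0,0,0],[0.1,-0.01,0,0,0,0,0],[0.15,-0.015,0,0,0,0,0],[0.2,-0.02,0,0,0,0,0],[0.25,-0.025,0,0,0,0,0],[0.29,-0.028,0,0,0,0,0],[0.33,-0.032,0,0,0,0,0],[0.36,-0.035,0,0,0,0,0]]}'
```

```text
time_s: 23.7
tcp_pos: [0.4965, 0.0127, 0.0293]
tcp_rot: [3.142, 0.0, 3.043]
wrist_force: [-4.1, 0.1, 3.4]
gripper_width: 0.501
gripper_force: 2.6
```

```bash
python3 -m inch '{"plan":[[0.02,-0.002,0,0,0,0,0],[0.05,-0.005,0,0,0,0,0],[0.07,-0.007,0,0,0,0,0],[0.07,-0.007,0,0,0,0,0]]}'
```

```text
time_s: 24.03
tcp_pos: [0.4994, 0.0124, 0.0292]
tcp_rot: [3.141, 0.0, 3.043]
wrist_force: [-3.7, 0.2, 2.9]
gripper_width: 0.501
gripper_force: 2.2
```

It passed the catch point, so it clears. I continue to short of the stop.

```bash
python3 -m inch '{"plan":[[0.08,-0.008,0,0,0,0,0],[0.16,-0.016,0,0,0,0,0],[0.24,-0.024,0,0,0,0,0],[0.32,-0.031,0,0,0,0,0],[0.4,-0.039,0,0,0,0,0],[0.48,-0.047,0,0,0,0,0],[0.56,-0.055,0,0,0,0,0],[0.64,-0.062,0,0,0,0,0],[0.72,-0.07,0,0,0,0,0],[0.78,-0.076,0,0,0,0,0]]}'
```

```text
time_s: 24.87
tcp_pos: [0.5307, 0.0093, 0.0293]
tcp_rot: [3.141, 0.0, 3.043]
wrist_force: [-3.3, 0.4, 1.4]
gripper_width: 0.505
gripper_force: 2.4
```

```bash
python3 -m inch '{"plan":[[0.03,-0.003,0,0,0,0,0],[0.05,-0.005,0,0,0,0,0],[0.07,-0.007,0,0,0,0,0],[0.07,-0.007,0,0,0,0,0]]}'
```

```text
time_s: 25.2
tcp_pos: [0.5332, 0.0091, 0.0293]
tcp_rot: [3.142, 0.0, 3.043]
wrist_force: [-4.2, 0.4, 1.6]
gripper_width: 0.5
gripper_force: 2.1
```

```bash
python3 -m inch '{"plan":[[0.015,-0.002,0,0,0,0,0],[0.03,-0.003,0,0,0,0,0],[0.045,-0.004,0,0,0,0,0],[0.045,-0.004,0,0,0,0,0]]}'
```

```text
time_s: 25.53
tcp_pos: [0.535, 0.0089, 0.0293]
tcp_rot: [3.141, 0.0, 3.043]
wrist_force: [-2.0, 0.2, 2.1]
gripper_width: 0.502
gripper_force: 2.2
```

```bash
python3 -m inch '{"plan":[[0.02,-0.002,0,0,0,0,0],[0.04,-0.004,0,0,0,0,0],[0.05,-0.005,0,0,0,0,0],[0.05,-0.005,0,0,0,0,0]]}'
```

```text
time_s: 25.87
tcp_pos: [0.5371, 0.0087, 0.0293]
tcp_rot: [3.141, 0.0, 3.043]
wrist_force: [-2.2, 0.6, 2.3]
gripper_width: 0.497
gripper_force: 2.1
```

```bash
python3 -m inch '{"plan":[[0.015,-0.002,0,0,0,0,0],[0.03,-0.003,0,0,0,0,0],[0.045,-0.004,0,0,0,0,0],[0.045,-0.004,0,0,0,0,0]]}'
```

```text
time_s: 26.2
tcp_pos: [0.5389, 0.0086, 0.0293]
tcp_rot: [3.141, 0.0, 3.043]
wrist_force: [-4.1, 0.4, 1.0]
gripper_width: 0.498
gripper_force: 2.1
```

```bash
python3 -m inch '{"plan":[[0.015,-0.002,0,0,0,0,0],[0.03,-0.003,0,0,0,0,0],[0.04,-0.004,0,0,0,0,0],[0.04,-0.004,0,0,0,0,0]]}'
```

```text
time_s: 26.53
tcp_pos: [0.5404, 0.0084, 0.0293]
tcp_rot: [3.142, 0.0, 3.043]
wrist_force: [-4.2, 0.2, 1.1]
gripper_width: 0.5
gripper_force: 2.1
```

```bash
python3 -m inch '{"plan":[[0.01,-0.001,0,0,0,0,0],[0.02,-0.002,0,0,0,0,0],[0.03,-0.003,0,0,0,0,0],[0.03,-0.003,0,0,0,0,0]]}'
```

```text
time_s: 26.87
tcp_pos: [0.5416, 0.0083, 0.0293]
tcp_rot: [3.142, 0.0, 3.043]
wrist_force: [-3.4, 0.5, 2.7]
gripper_width: 0.501
gripper_force: 2.1
```

```bash
python3 -m inch '{"plan":[[0.015,-0.001,0,0,0,0,0],[0.03,-0.003,0,0,0,0,0],[0.03,-0.003,0,0,0,0,0]]}'
```

```text
time_s: 27.12
tcp_pos: [0.5429, 0.0082, 0.0293]
tcp_rot: [3.141, 0.0, 3.043]
wrist_force: [-3.2, 0.8, 0.8]
gripper_width: 0.499
gripper_force: 2.1
```

```bash
python3 -m inch '{"plan":[[0.015,-0.001,0,0,0,0,0],[0.03,-0.003,0,0,0,0,0],[0.03,-0.003,0,0,0,0,0]]}'
```

```text
time_s: 27.37
tcp_pos: [0.5441, 0.0081, 0.0293]
tcp_rot: [3.141, 0.0, 3.043]
wrist_force: [-2.2, -0.1, 1.8]
gripper_width: 0.501
gripper_force: 2.1
```

```bash
python3 -m inch '{"plan":[[0.015,-0.001,0,0,0,0,0],[0.03,-0.003,0,0,0,0,0],[0.03,-0.003,0,0,0,0,0]]}'
```

```text
time_s: 27.62
tcp_pos: [0.5453, 0.0079, 0.0293]
tcp_rot: [3.141, 0.0, 3.043]
wrist_force: [-2.7, 1.1, 1.3]
gripper_width: 0.501
gripper_force: 2.1
```

```bash
python3 -m inch '{"plan":[[0.015,-0.001,0,0,0,0,0],[0.03,-0.003,0,0,0,0,0],[0.03,-0.003,0,0,0,0,0]]}'
```

```text
time_s: 27.87
tcp_pos: [0.5465, 0.0078, 0.0293]
tcp_rot: [3.141, 0.0, 3.043]
wrist_force: [-3.4, 0.9, 1.3]
gripper_width: 0.503
gripper_force: 2.1
```

```bash
python3 -m inch '{"plan":[[0.015,-0.001,0,0,0,0,0],[0.03,-0.003,0,0,0,0,0],[0.03,-0.003,0,0,0,0,0]]}'
```

```text
time_s: 28.12
tcp_pos: [0.5477, 0.0077, 0.0293]
tcp_rot: [3.142, 0.0, 3.043]
wrist_force: [-3.3, -0.3, 1.1]
gripper_width: 0.502
gripper_force: 2.1
```

```bash
python3 -m inch '{"plan":[[0.015,-0.001,0,0,0,0,0],[0.03,-0.003,0,0,0,0,0],[0.03,-0.003,0,0,0,0,0]]}'
```

```text
time_s: 28.37
tcp_pos: [0.5489, 0.0076, 0.0293]
tcp_rot: [3.141, 0.0, 3.043]
wrist_force: [-3.0, -0.4, 0.9]
gripper_width: 0.5
gripper_force: 2.1
```

```bash
python3 -m inch '{"plan":[[0.015,-0.001,0,0,0,0,0],[0.03,-0.003,0,0,0,0,0],[0.03,-0.003,0,0,0,0,0]]}'
```

```text
time_s: 28.62
tcp_pos: [0.5501, 0.0074, 0.0293]
tcp_rot: [3.142, 0.0, 3.043]
wrist_force: [-2.7, 0.2, 1.9]
gripper_width: 0.503
gripper_force: 2.1
```

```bash
python3 -m inch '{"plan":[[0.015,-0.001,0,0,0,0,0],[0.03,-0.003,0,0,0,0,0],[0.03,-0.003,0,0,0,0,0]]}'
```

```text
time_s: 28.87
tcp_pos: [0.5504, 0.0074, 0.0293]
tcp_rot: [3.142, -0.002, 3.043]
wrist_force: [-5.3, 0.7, 2.8]
gripper_width: 0.5
gripper_force: 3.1
```

It touches. I press slightly firmer to be sure of 2 N or more.

```bash
python3 -m inch '{"plan":[[0.015,-0.001,0,0,0,0,0],[0.03,-0.003,0,0,0,0,0],[0.03,-0.003,0,0,0,0,0]]}'
```

```text
time_s: 29.12
tcp_pos: [0.5506, 0.0074, 0.0293]
tcp_rot: [-3.142, -0.004, 3.043]
wrist_force: [-9.1, 1.7, 4.2]
gripper_width: 0.504
gripper_force: 4.3
```

```bash
python3 -m inch '{"plan":[[0.015,-0.001,0,0,0,0,0],[0.015,-0.001,0,0,0,0,0]]}'
```

```text
time_s: 29.28
tcp_pos: [0.5506, 0.0074, 0.0292]
tcp_rot: [-3.142, -0.006, 3.043]
wrist_force: [-10.4, 0.9, 6.7]
gripper_width: 0.501
gripper_force: 4.8
```

```bash
python3 -m inch '{"plan":[[-0.03,0.003,0,0,0,0,0],[-0.08,0.008,0,0,0,0,0],[-0.2,0.02,0,0,0,0,0],[-0.5,0.049,0,0,0,0,0],[-1,0.098,0,0,0,0,0],[-1.5,0.146,0,0,0,0,0],[-1.5,0.146,0.8,0,0,0,0],[-1.5,0.146,1.7,0,0,0,0],[-2.2,0.2,2.6,0,0,0,0],[-3,0.3,3,0,0,0,0]]}';python3 -m inch '{"plan":[[0,0.8,0,0,0,0,0],[0,1.6,0,0,0,0,0],[0,2.4,0,0,0,0,0],[0,3.2,0,0,0,0,0],[0,4,0,0,0,0,0],[0,4,0,0,0,0,0]]}';python3 - <<'E'
from meas import *
for n in('top','scene'):
  d=cam(n);print(n)
  for z in(.042,.039):
    for o in insul(d,z): print(z,o[2:])
  if n=='top':
    w=white(d); w[:, :230]=0; w[:,310:]=0; w[120:200]*=1
    P=pts(d);m=(w>0)&(P[...,2]>.033)&(P[...,0]>.5)&(P[...,0]<.66)
    cs,_=cv2.findContours(m.astype(np.uint8),0,2);c=np.vstack([x for x in cs if len(x)>8])
    r=ray(d,c.reshape(-1,2),.042)[:,:2].astype(np.float32);x,rr=cv2.minEnclosingCircle(r);print('home',x,rr)
    q=np.array(x)-[.5655,.006];print('g',.9953*q[0]-.0968*q[1],.0968*q[0]+.9953*q[1])
    print([ (k,P[k][2]) for k in ()])
cv2.imwrite('pics/s4.png',cv2.resize(d['image'][90:290,70:390,::-1],(800,500)))
E
```

```text
time_s: 30.12
tcp_pos: [0.436, 0.0186, 0.1536]
tcp_rot: [3.142, 0.009, 3.043]
wrist_force: [1.0, -0.6, 1.6]
gripper_width: 0.501
gripper_force: 0.0
time_s: 30.62
tcp_pos: [0.4333, 0.184, 0.1498]
tcp_rot: [3.137, 0.003, 3.049]
wrist_force: [0.3, -0.3, 0.5]
gripper_width: 0.501
gripper_force: 0.0
top
0.042 (0.62, 0.4317, 0.022, array([620.1, 432.1,  42.9,  43.3]), array([0.0509, 0.053 , 0.0551, 0.0571]))
0.042 (0.6002, 0.0026, 0.0485, array([604.6,   1.4,  83.8,  99.1]), array([0.0421, 0.0447, 0.0696, 0.0824]))
0.042 (0.4662, -0.2964, 0.049, array([ 466.4, -296.8,   95.4,   96.9]), array([0.0388, 0.0414, 0.0707, 0.0739]))
0.039 (0.6204, 0.4328, 0.0221, array([620.5, 433.2,  43. ,  43.5]), array([0.0509, 0.053 , 0.0551, 0.0571]))
0.039 (0.6006, 0.0024, 0.0487, array([605. ,   1.2,  84.1,  99.4]), array([0.0421, 0.0447, 0.0696, 0.0824]))
0.039 (0.4662, -0.2976, 0.0492, array([ 466.4, -298. ,   95.7,   97.2]), array([0.0388, 0.0414, 0.0707, 0.0739]))
home (0.6004570722579956, 0.0027441789861768484) 0.04856616258621216
g 0.035107937492521106 0.0001433259395157917
[]
scene
0.042 (0.471, -0.296, 0.0473, array([ 470.4, -295.5,   92.5,   93.5]), array([0.0356, 0.0395, 0.0685, 0.0738]))
0.042 (0.6014, 0.0052, 0.049, array([601.9,   4.9,  91.4,  97.2]), array([0.0392, 0.0431, 0.0679, 0.073 ]))
0.042 (0.6173, 0.4303, 0.0237, array([615.7, 430.7,  41.7,  46.4]), array([0.0479, 0.0512, 0.0552, 0.0571]))
0.039 (0.469, -0.2977, 0.0474, array([ 468.5, -297.3,   92.9,   93.8]), array([0.0345, 0.0391, 0.0684, 0.0738]))
0.039 (0.5998, 0.0042, 0.0491, array([600.3,   3.9,  91.6,  97.4]), array([0.0392, 0.0431, 0.0679, 0.073 ]))
0.039 (0.6156, 0.4303, 0.0237, array([614.1, 430.6,  41.8,  46.5]), array([0.0479, 0.0512, 0.0552, 0.0571]))
```

View pics/s4.png

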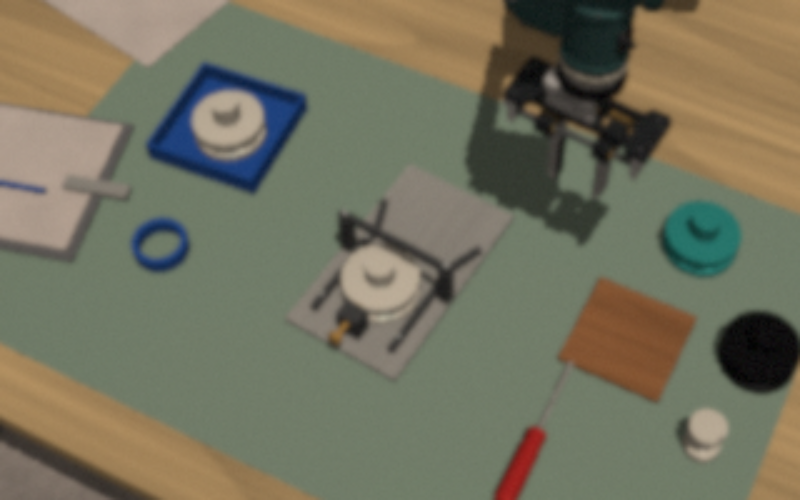

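Seen: one insulator is home beyond the bar against the stop (380,278), the other upright in the tray (228,122), and the bystanders are in place. I'm handing in.

```bash
python3 -c "
from cell import manip
print(manip.finish_job())"
```

```text
the job is handed in; nothing more can be done
None
```

The bar caught the insulator from the gauge's bed, so that is the tall one and it now stands upright in the blue tray; the one from the board cleared and is home against the stop screw (felt at about 10 N), and the job is handed in at about 31 s with no verdict returned.

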